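# Clear the sorting pan at the repair table

## Robot

A 6-joint arm with a two-finger parallel gripper is mounted at the origin on the work surface. World frame = base frame: x ahead of the robot, y to its left, z up, the work surface at z = 0. Lengths are in m, angles in rad, forces in N, time in s.
With the tool pointing down it reaches from about 0.375 to 0.9 m from the base axis. Payload 3.1 kg.
Tool frame: the origin (TCP) lies between the finger pads; the fingertips stand 19 mm ahead of it and the grasp point (between the pads) is the TCP; z points along the fingers, y is the line along which they close (so a half turn about z gives the same grasp; the last joint's range is limited). The gripper opens to 87 mm and grips with 3 to 60 N. Pads are 19 mm wide; open, the fingers measure 117 mm over their backs; the gripper's body (75 mm by 190 mm) begins 51 mm behind the grasp point.
Start: joints at [-1.506, 0.527, 1.433, -0, 1.181, -0.178], TCP at [0.151, -0.606, 0.242] pointing down, gripper open.
Joint ranges: [-3.08, 3.08], [-0.75, 2.2], [0.22, 2.44], [-1.43, 4.57], [0, 2.65], [-2.85, 2.85]. Speed limits (rad/s): [2.79, 2.79, 3.14, 3.14, 3.14, 3.14].

## Interface

Orientations are given as a unit quaternion [x, y, z, w].
In Python, from rig import telemetry, viewer, hand_in gives the robot as it stands. The module is installed in compiled form; this text tells all that it offers.
- The arm moves only by the shell command python3 -m creep 'ROWS' [FORCE]. ROWS is JSON, a list of rows, each an object with "translation": the shift along the tool's x, y, z in mm, a list of three; "roll": the turn about the tool's z in degrees; "gripper": the finger opening in mm, from 0 to 87. In form: [{"translation": [tx, ty, tz], "roll": roll, "gripper": gripper}, ...]. A call has 1 to 5 rows; each row is the pose to reach, as a shift and turn from the pose commanded when the call began, along the tool's axes at that moment; what a row does not reach only later rows make up. A row lasts 1/12 s, in which the tool goes at most 41.7 mm and 7.16 degrees, less where a joint would pass 70% of its speed; a pose out of reach is approached as far as the arm can. A call with a gripper value outside its range is refused whole. The fingers move at their own pace and stop on an object; FORCE is the grip in N (left out, the last holds). Time passes only in rows, so rows that repeat a pose let the fingers close. It gives the time, the measured TCP pose, the force, the opening and the grip force at its end, in the units of the state.
- telemetry.get_obs(): the state, without advancing time (a new reading comes with each control period).
- viewer.camera(name): name is "side" or "top" or "wrist"; returns the picture (480x640x3 uint8, blue, green, red); there is no depth.
- viewer.camera_info(name): a dict with "intrinsics" (3x3 intrinsics, pixels), "k1" (the pictures are not rectified: a ray, as slopes to the right and down, at radius r is drawn at 1 + k1 r^2 times it, then the intrinsics apply), "rvec" (rotation vector, rad) and "tvec" (3), from world to camera coordinates, as OpenCV has them; the wrist camera has in their place "hand_eye" (4x4, takes a point from camera to tool coordinates, whose origin is the TCP and whose axes are the flange's). Camera axes: x right, y down, z forward; pixel columns grow to the right and rows downward; lengths in m; the calibration is good to about 2 mm. A picture is of the moment at which its call begins: read the wrist's pose just before it. camera_info takes no time and is no camera call.
- hand_in(): hands the job in; it is judged then, once.
Trained networks look in the newest picture that a camera, given by its name, has taken for a name from the list of things; names that differ only in an ending like _2 or _b are one class to them, and where a whole thing is asked for, a point or a joint stands for the part that bears it (a point fixed in the world has none). Each returns a list of dicts, best first, with "p" (0 to 1); they miss things now and then, are a little off and sometimes report something else, mostly with a low value. They report only what shows in the picture. A call takes as long as a camera call. They do not tell look-alikes from the thing itself.
- viewer.recognise(camera, thing): "bbox" ([left, top, width, height] in pixels, round what is visible of it).
The state is a dict: "time": time; "q": joint angles; "joint_velocities": joint speeds; "joint_torque": joint torques, N m; "position": TCP position; "tool_rot": TCP orientation; "ft_force": force on the tool from outside, world axes, zero at the start; "moment": the same for the moment, N m; "grip_width": finger opening in m; "grip_force": force on a finger pad.
Only numpy, scipy, OpenCV 4.12 (cv2) and the standard library are available. Lean on these libraries where they do the work, as an engineer would, in place of code of your own. Each camera call takes 0.05 s, during which the arm holds its last target. There are 200 camera calls.

## Task

Sort the mixed pan: lay both wooden file handles flat in the black tool tray, then tip the pan by its lifting bar so that the steel nuts slide out into the grey box. Lower the pan gently back to level without letting it drop, and leave the mug, jar and glue bottle alone.

Things in the scene. Friction and masses are not known exactly. Their poses are not given: they have to be found in the camera images.
- stand: fixed grey stand under the aluminium pan; origin on the table under the pan's middle. In its frame the level pan spans x -100..100 mm, y -115..115 mm; inner floor at z = 79 mm; walls 3 mm thick, top at z = 101 mm, on the near (-x), far and -y sides; the +y side is the open outlet, over the grey box. Stand and pan are one fixed unit, moved only by the hinge
- hinge (a point): middle of the pan's hinge line, fixed on the stand: the line runs along the stand's x at the outlet lip, at y = 115, z = 75 mm in the stand's frame
- hoop (a point): middle of the pan's guard hoop, an 8 mm steel bar that arches over the handles from the near to the far wall; it moves with the pan. Level, its top runs along x from -98 to 98 mm at y = 38, z = 169 mm in the stand's frame, its legs sloping to the walls by the outlet. It bars an upright gripper from the handles: come and leave tilted 30 to 45 degrees, fingertips leading towards +y
- pan (a joint): angle of the pan about its hinge, rad: 0 level (resting on the stand), grows as the bar end is lifted, stop at 1.0. The pan weighs about 0.45 kg empty and falls back if let go. The nuts start to slide somewhere between 0.4 and 0.85 rad: keep it up until they have gone
- bar (a point): the point to grip on the pan's lifting bar, a round 10 mm steel bar along the stand's x beyond the pan's -y end (40 mm free gap to the wall), running 55 mm to either side of this point to its end brackets. Level, it is at x = 0, y = -160, z = 97 mm in the stand's frame. Pinch it from above; it turns between the pads as it is lifted
- nut_box: fixed grey open box for the nuts, 230 (x) x 170 (y) x 55 mm high, walls and floor 4 mm, under the pan's outlet; origin at the centre of its underside
- tool_tray: fixed black open tray for the handles, 270 (x) x 140 (y) x 30 mm high, walls and floor 5 mm; origin at the centre of its underside
- handle_a: loose wooden file handle: octagonal pale-wood grip 26 mm across and 62 mm long, then a brass ferrule 19 mm across and 14 mm long; 76 mm long in all, about 35 g. Origin at its middle, on its axis; own x runs along it, towards the ferrule. It starts lying on the pan near the outlet, ferrule towards +y, roughly along the stand's y, in the near or the far place, its middle about under the guard hoop
- handle_b: loose wooden file handle: octagonal pale-wood grip 26 mm across and 62 mm long, then a brass ferrule 19 mm across and 14 mm long; 76 mm long in all, about 35 g. Origin at its middle, on its axis; own x runs along it, towards the ferrule. It starts lying on the pan near the outlet, ferrule towards +y, roughly along the stand's y, in the near or the far place, its middle about under the guard hoop
- nut1: loose plain steel hexagon nut, 30 mm across the flats, 16 mm thick, 20 mm hole, about 60 g, lying flat in the -y half of the pan, by the bar; origin at the centre of its underside
- nut2: loose plain steel hexagon nut, 30 mm across the flats, 16 mm thick, 20 mm hole, about 60 g, lying flat in the -y half of the pan, by the bar; origin at the centre of its underside
- nut3: loose plain steel hexagon nut, 30 mm across the flats, 16 mm thick, 20 mm hole, about 60 g, lying flat in the -y half of the pan, by the bar; origin at the centre of its underside
- nut4: loose plain steel hexagon nut, 30 mm across the flats, 16 mm thick, 20 mm hole, about 60 g, lying flat in the -y half of the pan, by the bar; origin at the centre of its underside
- mug: bystander: white mug, 76 mm wide, 90 mm high; origin under its centre
- jar: bystander: glass jar with brass lid, 68 mm wide, 85 mm high; origin under its centre
- glue: bystander: small black glue bottle, 34 mm wide, 85 mm high; origin under its centre
Not all that is in view belongs to the job. What is shaped like the nut2 but red is not meant. What is shaped like the nut4 but blue is not meant.

How it is judged:
On the way, in this order (a step that is already met when the one before it is completed fails the run):
1. both handles lie in the tool tray, the nuts still up in the pan (x of handle_a in the frame of tool_tray between -0.13 and 0.13 m and y of handle_a in the frame of tool_tray between -0.065 and 0.065 m and z of each of handle_a, handle_b in the frame of tool_tray below 0.027 m and x of handle_b in the frame of tool_tray between -0.13 and 0.13 m and y of handle_b in the frame of tool_tray between -0.065 and 0.065 m and height (world z) of each of nut1, nut2, nut3, nut4 above 0.07 m), for 0.2 s.
2. the pan is tipped (over 0.3 rad) and all four nuts are in the grey box (x of nut1 in the frame of nut_box between -0.113 and 0.113 m and y of nut1 in the frame of nut_box between -0.083 and 0.083 m and z of each of nut1, nut2, nut3, nut4 in the frame of nut_box below 0.045 m and x of nut2 in the frame of nut_box between -0.113 and 0.113 m and y of nut2 in the frame of nut_box between -0.083 and 0.083 m and x of nut3 in the frame of nut_box between -0.113 and 0.113 m and y of nut3 in the frame of nut_box between -0.083 and 0.083 m and x of nut4 in the frame of nut_box between -0.113 and 0.113 m and y of nut4 in the frame of nut_box between -0.083 and 0.083 m and value of joint pan above 0.3 rad), for 0.1 s.
At the end, for the whole second after the job is handed in: both handles lie inside the tool tray, all four nuts inside the grey box, all at rest, and the pan is back level on its stand (under 0.04 rad) (x of handle_a in the frame of tool_tray between -0.13 and 0.13 m and y of handle_a in the frame of tool_tray between -0.065 and 0.065 m and z of each of handle_a, handle_b in the frame of tool_tray below 0.027 m and x of handle_b in the frame of tool_tray between -0.13 and 0.13 m and y of handle_b in the frame of tool_tray between -0.065 and 0.065 m and x of nut1 in the frame of nut_box between -0.113 and 0.113 m and y of nut1 in the frame of nut_box between -0.083 and 0.083 m and z of each of nut1, nut2, nut3, nut4 in the frame of nut_box below 0.045 m and x of nut2 in the frame of nut_box between -0.113 and 0.113 m and y of nut2 in the frame of nut_box between -0.083 and 0.083 m and x of nut3 in the frame of nut_box between -0.113 and 0.113 m and y of nut3 in the frame of nut_box between -0.083 and 0.083 m and x of nut4 in the frame of nut_box between -0.113 and 0.113 m and y of nut4 in the frame of nut_box between -0.083 and 0.083 m and value of joint pan below 0.04 rad and linear speed of each of handle_a, handle_b, nut1, nut2, nut3, nut4 below 0.03 m/s); the robot touches nothing.
It fails at once if the pan is let drop (falls faster than 3 rad/s) (velocity of joint pan below -3 rad/s).
It fails at once if a nut fell on the table or into the tool tray ((height (world z) of nut1 below 0.06 m and not (x of nut1 in the frame of nut_box between -0.118 and 0.118 m and y of nut1 in the frame of nut_box between -0.088 and 0.088 m and z of nut1 in the frame of nut_box below 0.1 m)) or (height (world z) of nut2 below 0.06 m and not (x of nut2 in the frame of nut_box between -0.118 and 0.118 m and y of nut2 in the frame of nut_box between -0.088 and 0.088 m and z of nut2 in the frame of nut_box below 0.1 m)) or (height (world z) of nut3 below 0.06 m and not (x of nut3 in the frame of nut_box between -0.118 and 0.118 m and y of nut3 in the frame of nut_box between -0.088 and 0.088 m and z of nut3 in the frame of nut_box below 0.1 m)) or (height (world z) of nut4 below 0.06 m and not (x of nut4 in the frame of nut_box between -0.118 and 0.118 m and y of nut4 in the frame of nut_box between -0.088 and 0.088 m and z of nut4 in the frame of nut_box below 0.1 m))).
It fails at once if the mug, jar or glue bottle is shifted by more than 30 mm (distance of any of mug, jar, glue from where it was at the start of the episode above 0.03 m).
It also fails if it takes over 72 s, if anything falls off the work surface, if the arm or the gripper's body presses on something with over 40 N, if the wrist force passes 120 N, or if a joint passes its speed limit or range.

## Working session

There is one attempt and no reset: what is moved stays moved. The work goes in short steps, Python scripts to look and compute and a shell command to move; the robot and the scene stay as the last step left them, time stands still between calls to the robot, and variables do not carry over. Pictures are saved under pics/ and viewed, at most 10 in all, crops included, and the job is handed in when it is done.

```bash
mkdir -p pics; ls
python3 - <<'E'
from rig import telemetry, viewer
import cv2,numpy as np
o=telemetry.get_obs(); print({k:np.round(v,3) for k,v in o.items()})
ims=[]
for c in("top","side"):
    cv2.imwrite(f"pics/{c}0.png",viewer.camera(c)); i=viewer.camera_info(c); print(c,{k:np.round(v,4).tolist() for k,v in i.items()})
    for t in("stand","hoop","bar","nut_box","tool_tray","handle_a","nut1","mug","jar","glue"):
        print(t,[(np.round(d["bbox"]).astype(int).tolist(),round(d["p"],2)) for d in viewer.recognise(c,t)][:6])
print({k:np.round(v,4).tolist() for k,v in viewer.camera_info("wrist").items()})
E
```

```text
pics
{'time': np.float64(0.0), 'q': array([-1.506,  0.528,  1.434,  0.   ,  1.181, -0.178]), 'joint_velocities': array([-0.   ,  0.001, -0.   , -0.   , -0.   , -0.   ]), 'joint_torque': array([ 1.0000e-03, -4.4004e+01, -1.7659e+01,  6.3000e-02,  5.8000e-02,
       -0.0000e+00]), 'position': array([ 0.151, -0.606,  0.241]), 'tool_rot': array([ 0.993,  0.122,  0.   , -0.001]), 'ft_force': array([-0.623, -0.831,  0.531]), 'moment': array([-0.01 , -0.017,  0.03 ]), 'grip_force': np.float64(0.0), 'grip_width': np.float64(0.087)}
top {'intrinsics': [[544.0056, 0.0, 315.2003], [0.0, 544.0056, 234.2968], [0.0, 0.0, 1.0]], 'k1': 0.0357, 'rvec': [2.1755, -2.1425, 0.1047], 'tvec': [-0.0694, 0.5711, 1.049]}
stand [([205, 195, 157, 116], 0.95)]
hoop [([211, 190, 148, 120], 0.59)]
bar [([210, 192, 152, 112], 0.7)]
nut_box [([134, 190, 96, 120], 0.61)]
tool_tray [([403, 198, 81, 142], 0.77), ([296, 209, 19, 12], 0.31)]
handle_a [([232, 216, 43, 18], 0.89), ([233, 265, 42, 26], 0.75), ([137, 190, 78, 121], 0.63), ([210, 194, 153, 114], 0.54), ([299, 206, 19, 15], 0.16)]
nut1 [([405, 199, 74, 142], 0
[... 513 characters left out ...]
, 356, 189, 124], 0.93)]
tool_tray [([285, 179, 142, 75], 0.85)]
handle_a [([266, 293, 19, 48], 0.93), ([325, 301, 24, 49], 0.56)]
nut1 [([326, 269, 19, 18], 0.79), ([354, 266, 23, 25], 0.78), ([265, 259, 16, 22], 0.62), ([401, 304, 19, 20], 0.59), ([297, 267, 20, 22], 0.54), ([205, 312, 20, 16], 0.52)]
mug [([152, 230, 55, 62], 0.94), ([354, 270, 21, 23], 0.44)]
jar [([222, 190, 29, 56], 0.71)]
glue [([146, 288, 29, 46], 0.91), ([268, 293, 22, 47], 0.25)]
{'intrinsics': [[405.1039, 0.0, 321.6788], [0.0, 405.1039, 238.0419], [0.0, 0.0, 1.0]], 'k1': -0.0493, 'hand_eye': [[0.0, -0.9672, -0.2541, 0.0679], [1.0, 0.0001, -0.0001, 0.0005], [0.0001, -0.2541, 0.9672, -0.1449], [0.0, 0.0, 0.0, 1.0]]}
```

Run:
```python
import cv2
im=cv2.imread("pics/top0.png")[80:380,120:520]; cv2.imwrite("pics/top0c.png",cv2.resize(im,(800,600),interpolation=cv2.INTER_CUBIC))
```

```text
(no output)
```

View pics/top0c.png

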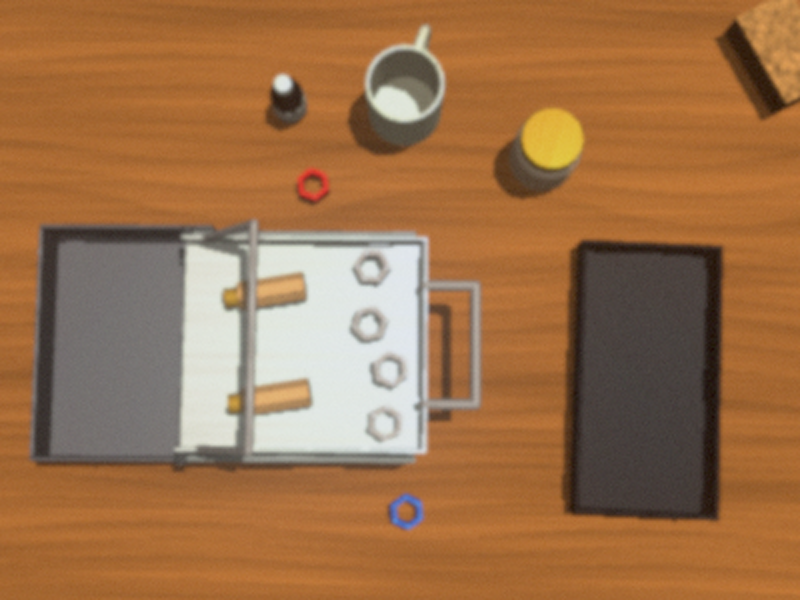

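View pics/side0.png

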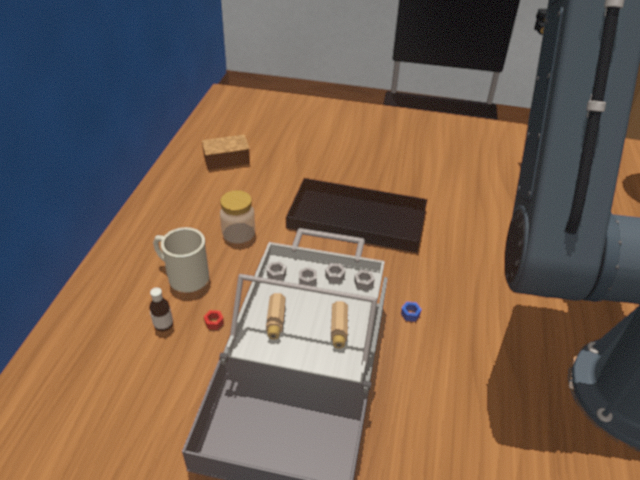

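```bash
cat > h.py <<'E'
import numpy as np,cv2
from scipy.optimize import least_squares
from scipy.spatial.transform import Rotation as R
def dist(i): return np.array([i["k1"],0,0,0,0.])
def proj(i,P): return cv2.projectPoints(np.array(P,float),np.array(i["rvec"],float),np.array(i["tvec"],float),np.array(i["intrinsics"]),dist(i))[0][:,0]
def at_z(i,uv,z):
    n=cv2.undistortPoints(np.array(uv,float).reshape(-1,1,2),np.array(i["intrinsics"]),dist(i))[:,0]
    Rm=cv2.Rodrigues(np.array(i["rvec"],float))[0]; c=-Rm.T@np.array(i["tvec"]).ravel()
    d=np.c_[n,np.ones(len(n))]@Rm; return c+d*((z-c[2])/d[:,2])[:,None]
def T(p,P): 
    P=np.array(P,float); c,s=np.cos(p[2]),np.sin(p[2]); return np.c_[p[0]+c*P[:,0]-s*P[:,1],p[1]+s*P[:,0]+c*P[:,1],P[:,2]]
def inv(p,W):
    W=np.array(W,float)-[p[0],p[1],0]; return T([0,0,-p[2]],W)
def fit(i,P,uv,p0): 
    r=least_squares(lambda p:(proj(i,T(p,P))-uv).ravel(),p0); return r.x,r.fun.reshape(-1,2)
E
python3 - <<'E'
from h import *
from rig import viewer
i=viewer.camera_info("top"); C=lambda a:np.array(a,float)/2+[120,80]
np.set_printoptions(precision=4,suppress=True)
P=[[.1,-.115,.101],[-.1,-.115,.101],[.055,-.16,.097],[-.055,-.16,.097],[.098,.038,.169],[-.098,.038,.169],[.097,.115,.079],[-.097,.115,.079]]
uv=C([(428,235),(427,452),(476,286),(475,405),(253,224),(248,458),(183,250),(178,447)])
p,r=fit(i,P,uv,[.55,0,0]); print("stand",p,r)
p0=p
t,r=fit(i,[[.135,.07,.03],[.135,-.07,.03],[-.135,-.07,.03],[-.135,.07,.03]],C([(580,241),(722,247),(718,518),(570,514)]),[.5,-.4,0]); print("tray",t,r)
W=at_z(i,C([(42,228),(33,462)]),.055); print("boxrim",W,inv(p0,W))
h=at_z(i,C([(223,297),(305,287),(228,402),(311,394)]),.092); print("handles",h,inv(p0,h))
n=at_z(i,C([(370,268),(368,325),(388,371),(383,424)]),.095); print("nuts",n,inv(p0,n))
b=at_z(i,C([(288,115),(405,85),(552,140)]),.085); print("glue mug jar",b)
E
```

```text
stand [0.5296 0.0197 0.0167] [[-1.0936  1.3269]
 [-0.1078  0.8488]
 [-0.8981 -0.0602]
 [ 0.1638 -0.3592]
 [-0.4539  1.3982]
 [ 0.5082 -2.3281]
 [ 0.7527 -2.317 ]
 [ 1.1345  1.6166]]
tray [ 0.5074 -0.3138 -0.0328] [[-0.1555 -0.931 ]
 [-0.3252 -0.7627]
 [-0.3333  1.7429]
 [ 0.794  -0.1421]]
boxrim [[0.6437 0.2811 0.055 ]
 [0.4171 0.278  0.055 ]] [[ 0.1185  0.2595  0.055 ]
 [-0.1082  0.2601  0.055 ]]
handles [[0.574  0.0958 0.092 ]
 [0.5846 0.019  0.092 ]
 [0.476  0.0879 0.092 ]
 [0.4845 0.011  0.092 ]] [[ 0.0457  0.0753  0.092 ]
 [ 0.055  -0.0016  0.092 ]
 [-0.0525  0.069   0.092 ]
 [-0.0452 -0.008   0.092 ]]
nuts [[ 0.603  -0.0418  0.095 ]
 [ 0.5493 -0.0409  0.095 ]
 [ 0.5068 -0.0602  0.095 ]
 [ 0.4579 -0.0564  0.095 ]] [[ 0.0724 -0.0627  0.095 ]
 [ 0.0187 -0.0609  0.095 ]
 [-0.0241 -0.0795  0.095 ]
 [-0.073  -0.0749  0.095 ]]
glue mug jar [[ 0.7519  0.04    0.085 ]
 [ 0.7829 -0.072   0.085 ]
 [ 0.7305 -0.2132  0.085 ]]
```

```bash
cat >> h.py <<'E'
ST=[.5296,.0197,.0167]; TR=[.5074,-.3138,-.0328]
def go(frame,x,y,z,psi=None):
    "rows needed: shift in tool axes (mm) and roll (deg) to reach x,y (mm, in frame), z world mm; psi: tool x direction in that frame, deg"
    from rig import telemetry
    o=telemetry.get_obs(); M=R.from_quat(o["tool_rot"]).as_matrix()
    w=T(frame,[[x/1e3,y/1e3,z/1e3]])[0]; d=M.T@(w-o["position"])*1e3
    cur=np.degrees(np.arctan2(M[1,0],M[0,0])-frame[2]); roll=0 if psi is None else (cur-psi+180)%360-180
    print("t%.2f at %s psi %.1f tilt %s grip %.1f F %s"%(o["time"],inv(frame,[o["position"]])[0].round(4)*1e3,cur,M[:2,2].round(3),o["grip_width"]*1e3,o["ft_force"].round(1)),"-> ",d.round(1),"roll %.1f"%roll)
E
python3 -m creep '[{"translation":[30,-27,0],"roll":-7,"gripper":50},{"translation":[61,-55,0],"roll":-14,"gripper":50},{"translation":[92,-83,0],"roll":-21,"gripper":50},{"translation":[122,-111,0],"roll":-28,"gripper":50},{"translation":[152,-139,0],"roll":-35,"gripper":50}]' 30
python3 -c "
from h import *;go(ST,-45,-120,260,90)"
```

```text
time: 1.52
position: [0.2655, -0.4333, 0.2416]
tool_rot: [0.909, 0.417, 0.0, 0.0]
ft_force: [0.8, -0.6, -0.6]
grip_width: 0.0616
grip_force: 0.0
t1.52 at [-271.6 -448.5  241.6] psi 48.3 tilt [ 0. -0.] grip 61.6 F [ 0.8 -0.6 -0.6] ->  [396.1 -49.3 -18.4] roll -41.7
```

```bash
python3 -m creep '[{"translation":[40,-5,-2],"roll":-7,"gripper":50},{"translation":[80,-10,-4],"roll":-14,"gripper":50},{"translation":[120,-15,-6],"roll":-21,"gripper":50},{"translation":[160,-20,-8],"roll":-28,"gripper":50},{"translation":[200,-25,-10],"roll":-35,"gripper":50}]' 30
python3 -c "
from h import *;go(ST,-45,-120,260,90)"
```

```text
time: 1.93
position: [0.3781, -0.266, 0.2519]
tool_rot: [0.741, 0.671, 0.0, 0.0]
ft_force: [0.7, -0.0, 0.1]
grip_width: 0.0502
grip_force: 0.0
t1.93 at [-156.3 -283.1  251.9] psi 83.3 tilt [ 0.001 -0.001] grip 50.2 F [ 0.7 -0.   0.1] ->  [175.   91.6  -8.1] roll -6.7
```

```bash
python3 -m creep '[{"translation":[35,18,-8],"roll":-6.7,"gripper":50},{"translation":[70,36,-8],"roll":-6.7,"gripper":50},{"translation":[105,54,-8],"roll":-6.7,"gripper":50},{"translation":[140,73,-8],"roll":-6.7,"gripper":50},{"translation":[175,92,-8],"roll":-6.7,"gripper":50}]' 
python3 -m creep '[{"translation":[0,0,0],"roll":0,"gripper":50},{"translation":[0,0,0],"roll":0,"gripper":50}]'
python3 - <<'E'
from h import *
from rig import viewer,telemetry
go(ST,-45,-120,260,90)
o=telemetry.get_obs(); im=viewer.camera("wrist"); cv2.imwrite("pics/w1.png",im)
i=viewer.camera_info("wrist"); M=np.eye(4); M[:3,:3]=R.from_quat(o["tool_rot"]).as_matrix(); M[:3,3]=o["position"]
W=np.linalg.inv(M@np.array(i["hand_eye"])); i["rvec"]=cv2.Rodrigues(W[:3,:3])[0]; i["tvec"]=W[:3,3]
pts=[[.098,.038,.169],[-.098,.038,.169],[.1,-.115,.101],[-.1,-.115,.101],[0,-.16,.097],[-.045,-.008,.092],[-.0525,.069,.092],[.055,-.0016,.092],[.0457,.0753,.092],[-.0241,-.0795,.095],[.0187,-.0609,.095]]
uv=proj(i,T(ST,pts)); print(uv.round())
for u in uv:
    if abs(u).max()<700: cv2.circle(im,tuple(int(v) for v in u),3,(0,0,255),-1)
cv2.imwrite("pics/w1m.png",im)
E
```

```text
time: 2.35
position: [0.488, -0.1015, 0.26]
tool_rot: [0.703, 0.711, 0.0, 0.0]
ft_force: [0.4, 0.2, -1.0]
grip_width: 0.0504
grip_force: 0.0
time: 2.52
position: [0.488, -0.1014, 0.2596]
tool_rot: [0.701, 0.713, -0.0, 0.0]
ft_force: [-1.2, -0.7, -0.0]
grip_width: 0.0498
grip_force: 0.0
t2.52 at [ -43.7 -120.4  259.6] psi 90.0 tilt [ 0. -0.] grip 49.8 F [-1.2 -0.7 -0. ] ->  [ 0.4 -1.3 -0.4] roll -0.0
[[590. -38.]
 [220. -44.]
 [509. 217.]
 [250. 217.]
 [377. 271.]
 [321.  70.]
 [310. -48.]
 [459.  61.]
 [453. -56.]
 [349. 169.]
 [407. 144.]]
```

View pics/w1m.png

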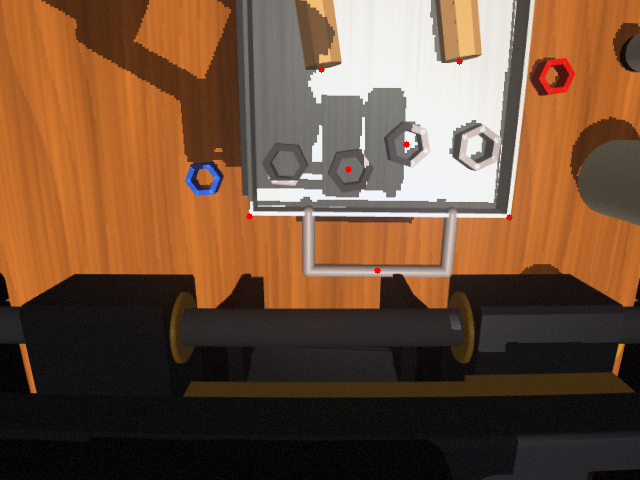

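The markers fall within 2 px of the pan corners (250,217 and 510,217), the bar (377,271) and the handle butts (322,67 and 459,60), so the fit is good. Now I grip the near handle by its butt, just short of the hoop.

```bash
python3 -m creep '[{"translation":[37,-1,0],"roll":0,"gripper":50},{"translation":[74,-1,5],"roll":0,"gripper":50},{"translation":[109,-1,25],"roll":0,"gripper":50},{"translation":[109,-1,60],"roll":0,"gripper":50},{"translation":[109,-1,95],"roll":0,"gripper":50}]' >/dev/null
python3 -m creep '[{"translation":[0,0,20],"roll":0,"gripper":50},{"translation":[0,0,40],"roll":0,"gripper":50},{"translation":[0,0,50],"roll":0,"gripper":50},{"translation":[0,0,58],"roll":0,"gripper":50},{"translation":[0,0,61],"roll":0,"gripper":50}]'
python3 - <<'E'
from h import *
from rig import viewer
go(ST,-45,-10,101,90); cv2.imwrite("pics/w2.png",viewer.camera("wrist"))
E
```

```text
time: 3.4
position: [0.4843, 0.0043, 0.1026]
tool_rot: [0.704, 0.71, -0.001, -0.001]
ft_force: [-0.8, 0.7, -0.6]
grip_width: 0.0503
grip_force: 0.0
t3.40 at [-45.6 -14.6 102.6] psi 89.6 tilt [-0.002  0.   ] grip 50.3 F [-0.8  0.7 -0.6] ->  [4.6 0.6 1.6] roll -0.4
```

View pics/w2.png

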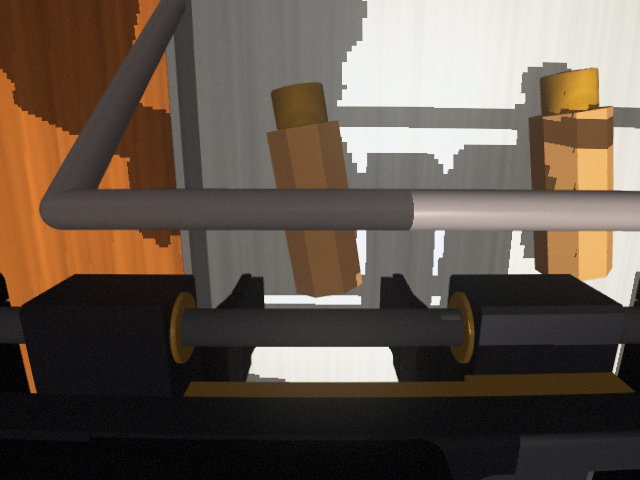

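The near handle's butt (325,295) lies between the open fingers, with the hoop bar (row 210) just ahead. I close in a few mm more and grip.

```bash
python3 -m creep '[{"translation":[3,0,0],"roll":0,"gripper":50},{"translation":[6,0,1],"roll":0,"gripper":50},{"translation":[6,0,1],"roll":0,"gripper":38},{"translation":[6,0,1],"roll":0,"gripper":20},{"translation":[6,0,1],"roll":0,"gripper":20}]' 25
python3 -m creep '[{"translation":[0,0,0],"roll":0,"gripper":20},{"translation":[0,0,0],"roll":0,"gripper":20},{"translation":[0,0,0],"roll":0,"gripper":20},{"translation":[0,0,0],"roll":0,"gripper":20}]' 25
python3 -c "
from h import *;go(ST,-45,-35,101,90)"
```

```text
time: 3.87
position: [0.4851, 0.0119, 0.1031]
tool_rot: [0.703, 0.711, 0.0, 0.0]
ft_force: [-0.4, 0.8, 0.3]
grip_width: 0.037
grip_force: 0.0
time: 4.2
position: [0.485, 0.0118, 0.1028]
tool_rot: [0.703, 0.711, 0.0, 0.0]
ft_force: [-0.1, 0.2, 2.7]
grip_width: 0.0252
grip_force: 24.8
t4.20 at [-44.7  -7.2 102.8] psi 89.7 tilt [0. 0.] grip 25.2 F [-0.1  0.2  2.7] ->  [-27.8  -0.1   1.8] roll -0.3
```

```bash
python3 -m creep '[{"translation":[-6,0,0],"roll":0,"gripper":20},{"translation":[-13,0,0],"roll":0,"gripper":20},{"translation":[-20,0,0],"roll":0,"gripper":20},{"translation":[-26,0,0],"roll":0,"gripper":20},{"translation":[-26,0,0],"roll":0,"gripper":20}]' 25
python3 -m creep '[{"translation":[0,0,0],"roll":0,"gripper":45},{"translation":[0,0,0],"roll":0,"gripper":45},{"translation":[8,0,0],"roll":0,"gripper":45},{"translation":[17,0,1],"roll":0,"gripper":45},{"translation":[25,0,1],"roll":0,"gripper":45}]' >/dev/null
python3 -m creep '[{"translation":[0,0,0],"roll":0,"gripper":20},{"translation":[0,0,0],"roll":0,"gripper":20},{"translation":[0,0,0],"roll":0,"gripper":20},{"translation":[0,0,0],"roll":0,"gripper":20},{"translation":[0,0,0],"roll":0,"gripper":20}]' 30
python3 - <<'E'
from h import *
from rig import viewer
go(ST,-45,-10,101,90); cv2.imwrite("pics/w3.png",viewer.camera("wrist"))
E
```

```text
time: 4.62
position: [0.4854, -0.0159, 0.1027]
tool_rot: [0.703, 0.711, -0.0, 0.0]
ft_force: [-1.5, -1.5, 5.6]
grip_width: 0.0255
grip_force: 24.9
time: 5.45
position: [0.4849, 0.0106, 0.1015]
tool_rot: [0.703, 0.711, 0.0, 0.0]
ft_force: [-0.7, 0.7, -0.5]
grip_width: 0.0254
grip_force: 29.9
t5.45 at [-44.8  -8.4 101.5] psi 89.7 tilt [ 0. -0.] grip 25.4 F [-0.7  0.7 -0.5] ->  [-1.6 -0.2  0.5] roll -0.3
```

View pics/w3.png

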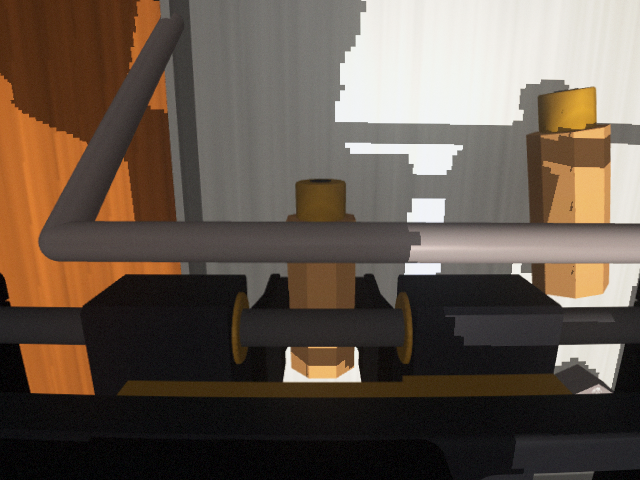

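```bash
python3 -m creep '[{"translation":[0,0,-20],"roll":0,"gripper":20},{"translation":[-15,0,-34],"roll":0,"gripper":20},{"translation":[-50,0,-36],"roll":0,"gripper":20},{"translation":[-90,0,-40],"roll":0,"gripper":20},{"translation":[-130,0,-45],"roll":0,"gripper":20}]' 30
python3 -m creep '[{"translation":[-40,-8,0],"roll":0,"gripper":20},{"translation":[-80,-16,0],"roll":0,"gripper":20},{"translation":[-120,-24,0],"roll":0,"gripper":20},{"translation":[-160,-32,0],"roll":0,"gripper":20},{"translation":[-200,-40,0],"roll":0,"gripper":20}]' 30
python3 -c "
from h import *;go(TR,-60,-13,29,90)"
```

```text
time: 5.92
position: [0.4861, -0.1203, 0.1469]
tool_rot: [0.702, 0.712, 0.0, 0.0]
ft_force: [0.7, 0.3, -0.6]
grip_width: 0.0258
grip_force: 29.9
time: 6.33
position: [0.4477, -0.3218, 0.1465]
tool_rot: [0.703, 0.711, 0.0, -0.0]
ft_force: [0.9, 0.1, -0.6]
grip_width: 0.0254
grip_force: 29.9
t6.33 at [-59.4 -10.  146.5] psi 92.5 tilt [-0.  0.] grip 25.4 F [ 0.9  0.1 -0.6] ->  [ -3.   -0.7 117.5] roll 2.5
```

```bash
python3 -m creep '[{"translation":[-3,0,35],"roll":2,"gripper":20},{"translation":[-3,0,70],"roll":2,"gripper":20},{"translation":[-3,0,95],"roll":2,"gripper":20},{"translation":[-3,0,108],"roll":2,"gripper":20},{"translation":[-3,0,114],"roll":2,"gripper":20}]' 30
python3 -m creep '[{"translation":[0,0,2],"roll":0,"gripper":20},{"translation":[0,0,3],"roll":0,"gripper":20},{"translation":[0,0,3],"roll":0,"gripper":20}]' 30
python3 -c "
from h import *;go(TR,-60,-13,29,90)"
```

```text
time: 6.75
position: [0.4472, -0.322, 0.03]
tool_rot: [0.716, 0.698, 0.0, -0.002]
ft_force: [0.4, -0.2, -0.3]
grip_width: 0.0259
grip_force: 29.9
time: 7.0
position: [0.4493, -0.3232, 0.0303]
tool_rot: [0.715, 0.699, -0.0, 0.001]
ft_force: [0.3, -0.4, -0.9]
grip_width: 0.0256
grip_force: 29.9
t7.00 at [-57.8 -11.3  30.3] psi 90.6 tilt [ 0.001 -0.001] grip 25.6 F [ 0.3 -0.4 -0.9] ->  [-1.7 -2.2  1.3] roll 0.6
```

```bash
python3 -m creep '[{"translation":[0,0,2],"roll":0,"gripper":20},{"translation":[0,0,2],"roll":0,"gripper":40},{"translation":[0,0,2],"roll":0,"gripper":42},{"translation":[0,0,2],"roll":0,"gripper":42},{"translation":[0,0,-4],"roll":0,"gripper":42}]' 30
python3 -m creep '[{"translation":[0,0,-30],"roll":0,"gripper":42},{"translation":[0,0,-70],"roll":0,"gripper":42},{"translation":[0,0,-110],"roll":0,"gripper":42},{"translation":[0,0,-150],"roll":0,"gripper":42},{"translation":[10,10,-185],"roll":0,"gripper":42}]'
python3 -c "
from h import *;go(ST,55,-14,230,90)"
```

```text
time: 7.42
position: [0.4484, -0.3223, 0.0333]
tool_rot: [0.715, 0.699, 0.0, -0.001]
ft_force: [-0.0, -0.3, 0.3]
grip_width: 0.0405
grip_force: 0.0
time: 7.83
position: [0.458, -0.3142, 0.2217]
tool_rot: [0.716, 0.698, -0.001, 0.001]
ft_force: [0.4, -1.0, -0.6]
grip_width: 0.0416
grip_force: 0.0
t7.83 at [ -77.1 -332.6  221.7] psi 87.6 tilt [ 0.001 -0.002] grip 41.6 F [ 0.4 -1.  -0.6] ->  [323.9 118.7  -8.9] roll -2.4
```

```bash
python3 -m creep '[{"translation":[38,14,-9],"roll":-2.4,"gripper":42},{"translation":[76,28,-9],"roll":-2.4,"gripper":42},{"translation":[114,42,-9],"roll":-2.4,"gripper":42},{"translation":[152,56,-9],"roll":-2.4,"gripper":42},{"translation":[190,70,-9],"roll":-2.4,"gripper":42}]' >/dev/null
python3 -m creep '[{"translation":[35,10,0],"roll":0,"gripper":42},{"translation":[70,20,0],"roll":0,"gripper":42},{"translation":[105,30,0],"roll":0,"gripper":42},{"translation":[130,38,0],"roll":0,"gripper":42},{"translation":[135,41,0],"roll":0,"gripper":42}]' >/dev/null
python3 -m creep '[{"translation":[0,0,0],"roll":0,"gripper":42}]' >/dev/null
python3 - <<'E'
from h import *
from rig import viewer
go(ST,55,-14,103,90); cv2.imwrite("pics/w4.png",viewer.camera("wrist"))
E
```

```text
t8.75 at [ 42.4  -7.5 228. ] psi 90.3 tilt [ 0.001 -0.   ] grip 42.2 F [-0.7  0.1 -0.7] ->  [ -6.6  12.5 125. ] roll 0.3
```

View pics/w4.png

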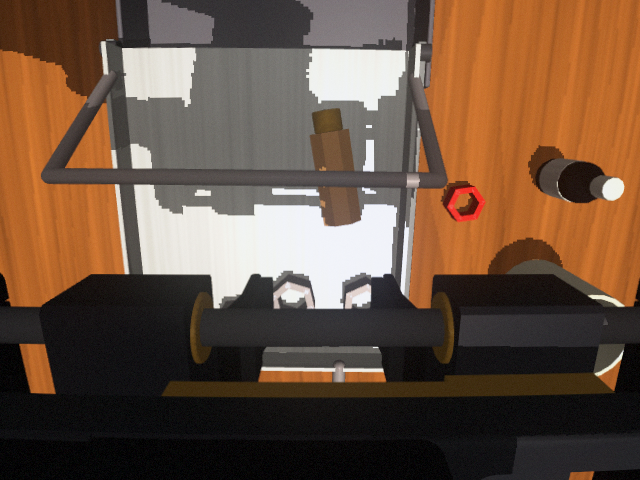

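The far handle lies at (312–360, 108–226), its butt at about (341,222), and the hoop crosses at row 178. I check the butt's position against this view.

```bash
cat >> h.py <<'E'
def wrist():
    from rig import viewer,telemetry
    o=telemetry.get_obs(); i=viewer.camera_info("wrist"); M=np.eye(4); M[:3,:3]=R.from_quat(o["tool_rot"]).as_matrix(); M[:3,3]=o["position"]
    W=np.linalg.inv(M@np.array(i["hand_eye"])); i["rvec"]=cv2.Rodrigues(W[:3,:3])[0]; i["tvec"]=W[:3,3]; return i
E
python3 - <<'E'
from h import *
i=wrist()
print("butt top, mid",inv(ST,at_z(i,[(338,209)],.105)).round(4),inv(ST,at_z(i,[(341,222)],.092)).round(4),"ferrule",inv(ST,at_z(i,[(326,110)],.095)).round(4))
print("hoop",inv(ST,at_z(i,[(50,177),(435,181)],.169)).round(4))
E
python3 -m creep '[{"translation":[-5,6,30],"roll":0,"gripper":42},{"translation":[-7,12.5,60],"roll":0,"gripper":42},{"translation":[-7,12.5,85],"roll":0,"gripper":42},{"translation":[-7,12.5,85],"roll":0,"gripper":42}]' >/dev/null
python3 -c "
from h import *;go(ST,55,-8,102,90)"
```

```text
butt top, mid [[0.0517 0.0093 0.105 ]] [[ 0.0545 -0.0025  0.092 ]] ferrule [[0.0433 0.0735 0.095 ]]
hoop [[-0.0985  0.0377  0.169 ]
 [ 0.0977  0.0359  0.169 ]]
t9.13 at [ 50.9 -17.8 138.1] psi 90.0 tilt [-0.01   0.001] grip 42.1 F [-0.6 -0.   0.1] ->  [ 9.8  4.5 36. ] roll -0.0
```

```bash
python3 -m creep '[{"translation":[0,4,0],"roll":0,"gripper":42},{"translation":[4,4,15],"roll":0,"gripper":42},{"translation":[6,4,30],"roll":0,"gripper":42},{"translation":[7,4,35],"roll":0,"gripper":42},{"translation":[7,4,35],"roll":0,"gripper":42}]' >/dev/null
python3 -m creep '[{"translation":[0,0,0],"roll":0,"gripper":42}]'
python3 -c "
from h import *;go(ST,55,-6,102,90)"
```

```text
time: 9.63
position: [0.5892, 0.0109, 0.1089]
tool_rot: [0.701, 0.714, 0.001, 0.001]
ft_force: [0.8, 0.5, 0.4]
grip_width: 0.042
grip_force: 0.0
t9.63 at [ 59.4  -9.8 108.9] psi 90.1 tilt [ 0.002 -0.   ] grip 42.0 F [0.8 0.5 0.4] ->  [ 3.8 -4.4  6.9] roll 0.1
```

```bash
python3 -m creep '[{"translation":[1,-4,3],"roll":0,"gripper":42},{"translation":[2,-4,6],"roll":0,"gripper":42},{"translation":[3.5,-4,6.5],"roll":0,"gripper":42},{"translation":[3.5,-4,6.5],"roll":0,"gripper":42}]' 
python3 -c "
from h import *;go(ST,55,-6,102,90)"
python3 -m creep '[{"translation":[0,0,0],"roll":0,"gripper":20},{"translation":[0,0,0],"roll":0,"gripper":20},{"translation":[0,0,0],"roll":0,"gripper":20},{"translation":[0,0,0],"roll":0,"gripper":20},{"translation":[0,0,0],"roll":0,"gripper":20}]' 25
python3 -c "
from h import *;go(ST,55,-6,102,90)"
```

```text
time: 9.97
position: [0.5841, 0.0151, 0.1012]
tool_rot: [0.7, 0.714, 0.0, -0.0]
ft_force: [0.2, 0.6, -0.3]
grip_width: 0.0421
grip_force: 0.0
t9.97 at [ 54.4  -5.5 101.2] psi 90.1 tilt [-0.  0.] grip 42.1 F [ 0.2  0.6 -0.3] ->  [-0.5  0.6 -0.8] roll 0.1
time: 10.38
position: [0.5843, 0.0148, 0.1011]
tool_rot: [0.7, 0.714, -0.0, 0.0]
ft_force: [-0.5, 0.5, -0.9]
grip_width: 0.0221
grip_force: 0.1
t10.38 at [ 54.6  -5.8 101.1] psi 90.1 tilt [ 0. -0.] grip 22.1 F [-0.5  0.5 -0.9] ->  [-0.2  0.4 -0.9] roll 0.1
```

Run:
```python
from h import *
from rig import viewer
cv2.imwrite("pics/w5.png",viewer.camera("wrist")[60:480])
```

```text
(no output)
```

View pics/w5.png

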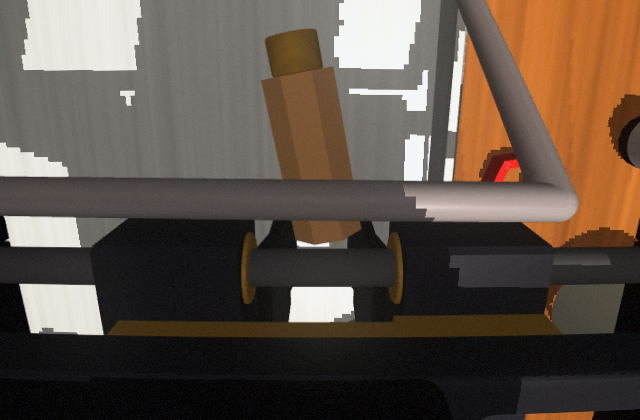

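Run:
```python
from h import *
i=wrist()
print("butt",inv(ST,at_z(i,[(325,303),(325,303)],.105)).round(4)[0],inv(ST,at_z(i,[(355,291)],.097)).round(4),"hoop",inv(ST,at_z(i,[(320,258)],.169)).round(4))
```

```text
butt [0.0546 0.0003 0.105 ] [[0.0665 0.0019 0.097 ]] hoop [[0.053  0.0383 0.169 ]]
```

The pads closed in front of the far handle: its butt (325,303) is at y ≈ 0–2 mm and skewed by about 10°, so it was only nibbled. I open and measure again.

```bash
python3 -m creep '[{"translation":[0,0,0],"roll":0,"gripper":44},{"translation":[0,0,0],"roll":0,"gripper":44},{"translation":[0,0,0],"roll":0,"gripper":44},{"translation":[0,0,0],"roll":0,"gripper":44},{"translation":[0,0,0],"roll":0,"gripper":44}]'
cat >> h.py <<'E'
def butt(name,box=(150,60,520,320)):
    from rig import viewer
    i=wrist(); im=viewer.camera("wrist"); cv2.imwrite(f"pics/{name}.png",im)
    h=cv2.cvtColor(im,cv2.COLOR_BGR2HSV); m=cv2.inRange(h,(6,90,60),(24,255,255)); x0,y0,x1,y1=box
    k=np.zeros_like(m); k[y0:y1,x0:x1]=m[y0:y1,x0:x1]
    n,l,s,c=cv2.connectedComponentsWithStats(k)
    for j in np.argsort(-s[1:,4])[:3]+1:
        ys,xs=np.where(l==j); b=ys.max(); print("blob",s[j],"bottom row",b,"cols",xs[ys>=b-2].min(),xs[ys>=b-2].max(),
        "butt z105",inv(ST,at_z(i,[(xs[ys>=b-2].mean(),b)],.105))[0].round(4)*1e3, "top",inv(ST,at_z(i,[(xs[ys==ys.min()].mean(),ys.min())],.1))[0].round(4)*1e3)
    print(viewer.recognise("wrist","handle_a"))
E
python3 -c "
from h import *;go(ST,55,-4,102,90);butt('w6')"
```

```text
time: 10.85
position: [0.5842, 0.0148, 0.101]
tool_rot: [0.7, 0.714, -0.0, -0.0]
ft_force: [-0.5, -0.1, -0.6]
grip_width: 0.0422
grip_force: 0.0
t10.85 at [ 54.6  -5.8 101. ] psi 90.1 tilt [-0.  0.] grip 42.2 F [-0.5 -0.1 -0.6] ->  [ 1.8  0.4 -1. ] roll 0.1
blob [ 261   89   92  152 9887] bottom row 240 cols 283 352 butt z105 [ 51.9  24.9 105. ] top [ 48.3  77.  100. ]
blob [ 453   91   62  151 4661] bottom row 241 cols 453 481 butt z105 [106.   24.6 105. ] top [103.4  76.8 100. ]
blob [ 293  280   69   24 1273] bottom row 303 cols 304 331 butt z105 [ 51.6   0.4 105. ] top [ 47.1   7.7 100. ]
[]
```

```bash
python3 -m creep '[{"translation":[1,0,0],"roll":0,"gripper":44},{"translation":[2,0,0],"roll":0,"gripper":44},{"translation":[3,0,0],"roll":0,"gripper":44},{"translation":[3,0,0],"roll":0,"gripper":44},{"translation":[3,0,0],"roll":0,"gripper":44}]' 
python3 -c "
from h import *;go(ST,55,-4,102,90);butt('w7')"
```

```text
time: 11.37
position: [0.5842, 0.0178, 0.1011]
tool_rot: [0.7, 0.714, -0.0, 0.0]
ft_force: [-1.1, -2.1, -0.6]
grip_width: 0.0439
grip_force: 0.4
t11.37 at [ 54.5  -2.8 101.1] psi 90.1 tilt [-0. -0.] grip 43.9 F [-1.1 -2.1 -0.6] ->  [-1.2  0.5 -0.9] roll 0.1
blob [  262    98    92   157 10246] bottom row 254 cols 285 353 butt z105 [ 53.1  22.6 105. ] top [ 48.6  77.  100. ]
blob [ 452  102   59  155 4582] bottom row 256 cols 452 487 butt z105 [108.   21.9 105. ] top [103.5  76.1 100. ]
blob [ 480   60   40   86 1746] bottom row 145 cols 518 519 butt z105 [121.   61.8 105. ] top [113.6  90.  100. ]
[{'bbox': [260.6, 97.4, 96.9, 211.7], 'p': 0.63}]
```

```bash
python3 -m creep '[{"translation":[0.5,0,0],"roll":0,"gripper":20},{"translation":[0.5,0,0],"roll":0,"gripper":20},{"translation":[0.5,0,0],"roll":0,"gripper":20},{"translation":[0.5,0,0],"roll":0,"gripper":20},{"translation":[0.5,0,0],"roll":0,"gripper":20}]' 25
python3 -m creep '[{"translation":[0,0,0],"roll":0,"gripper":20},{"translation":[0,0,0],"roll":0,"gripper":20}]' 25
python3 -c "
from h import *;go(ST,55,-4,102,90);butt('w8')"
```

```text
time: 11.88
position: [0.585, 0.0179, 0.1013]
tool_rot: [0.701, 0.714, 0.0, 0.001]
ft_force: [1.6, -3.2, -0.2]
grip_width: 0.0249
grip_force: 25.5
time: 12.05
position: [0.585, 0.0179, 0.1013]
tool_rot: [0.701, 0.714, 0.0, 0.001]
ft_force: [3.3, -4.6, 0.4]
grip_width: 0.0251
grip_force: 25.4
t12.05 at [ 55.3  -2.7 101.3] psi 90.1 tilt [ 0.002 -0.   ] grip 25.1 F [ 3.3 -4.6  0.4] ->  [-1.3 -0.3 -0.7] roll 0.1
blob [  259    98    91   158 10255] bottom row 255 cols 280 349 butt z105 [ 51.6  22.3 105. ] top [ 48.3  77.2 100. ]
blob [ 450  104   57  153 4450] bottom row 256 cols 450 485 butt z105 [107.7  21.9 105. ] top [103.6  75.5 100. ]
blob [ 477   60   43   95 2082] bottom row 154 cols 518 519 butt z105 [122.4  58.9 105. ] top [114.1  90.2 100. ]
[{'bbox': [257.8, 95.0, 93.7, 212.2], 'p': 0.64}]
```

```bash
python3 -m creep '[{"translation":[-3,0,0],"roll":0,"gripper":20},{"translation":[-8,0,0],"roll":0,"gripper":20},{"translation":[-14,0,0],"roll":0,"gripper":20},{"translation":[-20,0,0],"roll":0,"gripper":20},{"translation":[-23,0,0],"roll":0,"gripper":20}]' 25
python3 -m creep '[{"translation":[-1,0,0],"roll":0,"gripper":20}]' 25
python3 -c "
from h import *;go(ST,55,-27,102,90);butt('w9')"
```

```text
time: 12.57
position: [0.5842, -0.0051, 0.1012]
tool_rot: [0.701, 0.714, -0.0, -0.0]
ft_force: [-0.2, 2.3, 5.4]
grip_width: 0.0247
grip_force: 24.7
time: 12.65
position: [0.5844, -0.0061, 0.1012]
tool_rot: [0.701, 0.713, -0.0, -0.0]
ft_force: [-0.7, 2.7, 5.1]
grip_width: 0.0251
grip_force: 24.7
t12.65 at [ 54.3 -26.7 101.2] psi 90.1 tilt [-0.001  0.   ] grip 25.1 F [-0.7  2.7  5.1] ->  [-0.3  0.7 -0.8] roll 0.1
blob [ 263  171   93  138 9443] bottom row 308 cols 291 339 butt z105 [ 50.8 -22.7 105. ] top [ 39.1  28.1 100. ]
blob [ 450  174   70  103 5088] bottom row 276 cols 450 519 butt z105 [114.3  -9.9 105. ] top [110.8  27.3 100. ]
blob [ 464   60   56   72 3287] bottom row 131 cols 464 519 butt z105 [112.4  42.4 105. ] top [108.  66. 100.]
[{'bbox': [262.1, 96.6, 90.5, 211.1], 'p': 0.73}, {'bbox': [26.2, 358.2, 69.4, 39.3], 'p': 0.53}]
```

```bash
python3 -m creep '[{"translation":[0,0,0],"roll":0,"gripper":42},{"translation":[0,0,0],"roll":0,"gripper":42},{"translation":[4,0,0],"roll":0,"gripper":42},{"translation":[12,0,0],"roll":0,"gripper":42},{"translation":[20,0,0],"roll":0,"gripper":42}]' >/dev/null
python3 -m creep '[{"translation":[0,0,0],"roll":0,"gripper":20},{"translation":[0,0,0],"roll":0,"gripper":20},{"translation":[0,0,0],"roll":0,"gripper":20},{"translation":[0,0,0],"roll":0,"gripper":20},{"translation":[0,0,0],"roll":0,"gripper":20}]' 30
python3 -m creep '[{"translation":[0,0,0],"roll":0,"gripper":20}]' 30
python3 -c "
from h import *;go(ST,55,-8,102,90);butt('w10',(150,60,520,400))"
```

```text
time: 13.58
position: [0.5843, 0.0142, 0.101]
tool_rot: [0.701, 0.714, -0.0, 0.0]
ft_force: [-0.4, -0.4, -0.5]
grip_width: 0.0255
grip_force: 29.9
time: 13.67
position: [0.5843, 0.0141, 0.101]
tool_rot: [0.701, 0.714, -0.0, 0.0]
ft_force: [0.3, -0.5, 0.4]
grip_width: 0.0256
grip_force: 29.9
t13.67 at [ 54.6  -6.5 101. ] psi 90.1 tilt [ 0. -0.] grip 25.6 F [ 0.3 -0.5  0.4] ->  [-1.5  0.4 -1. ] roll 0.1
blob [ 150  375  370   22 5997] bottom row 396 cols 150 519 butt z105 [ 55.8 -41.1 105. ] top [128.  -35.2 100. ]
blob [ 454   89   62  150 4670] bottom row 238 cols 454 481 butt z105 [106.4  25.  105. ] top [103.2  76.7 100. ]
blob [ 285  159   71   78 4646] bottom row 236 cols 286 354 butt z105 [ 53.8  25.7 105. ] top [ 54.3  52.6 100. ]
[{'bbox': [282.6, 158.0, 71.1, 205.1], 'p': 0.76}]
```

```bash
python3 -m creep '[{"translation":[0,0,-20],"roll":0,"gripper":20},{"translation":[-15,0,-34],"roll":0,"gripper":20},{"translation":[-50,0,-36],"roll":0,"gripper":20},{"translation":[-90,0,-40],"roll":0,"gripper":20},{"translation":[-130,0,-45],"roll":0,"gripper":20}]' 35
python3 -m creep '[{"translation":[-40,-4,0],"roll":0,"gripper":20},{"translation":[-80,-8,0],"roll":0,"gripper":20},{"translation":[-120,-12,0],"roll":0,"gripper":20},{"translation":[-160,-16,0],"roll":0,"gripper":20},{"translation":[-200,-20,0],"roll":0,"gripper":20}]' 35
python3 -m creep '[{"translation":[0,0,0],"roll":0,"gripper":20}]' 
python3 -c "
from h import *;go(TR,55,-20,29,90)"
```

```text
time: 14.18
position: [0.5865, -0.1164, 0.1464]
tool_rot: [0.7, 0.714, -0.0, 0.0]
ft_force: [0.4, -0.0, 0.6]
grip_width: 0.0259
grip_force: 34.9
time: 14.6
position: [0.5697, -0.318, 0.146]
tool_rot: [0.701, 0.713, 0.0, -0.0]
ft_force: [0.2, 0.3, 0.3]
grip_width: 0.0256
grip_force: 34.9
time: 14.68
position: [0.5703, -0.3254, 0.1465]
tool_rot: [0.703, 0.711, -0.001, 0.004]
ft_force: [-0.2, -1.2, 0.5]
grip_width: 0.0254
grip_force: 34.9
t14.68 at [ 63.3  -9.5 146.5] psi 92.6 tilt [ 0.004 -0.007] grip 25.4 F [-0.2 -1.2  0.5] ->  [ -9.3  -9.2 117.6] roll 2.6
```

```bash
python3 -m creep '[{"translation":[-9,-6,35],"roll":2,"gripper":20},{"translation":[-9,-6,70],"roll":2,"gripper":20},{"translation":[-9,-6,95],"roll":2,"gripper":20},{"translation":[-9,-6,108],"roll":2,"gripper":20},{"translation":[-9,-6,115],"roll":2,"gripper":20}]' >/dev/null
python3 -m creep '[{"translation":[0,0,0],"roll":0,"gripper":20},{"translation":[0,0,0],"roll":0,"gripper":20}]' 
python3 -c "
from h import *;go(TR,55,-20,28,90)"
```

```text
time: 15.27
position: [0.5654, -0.3254, 0.0319]
tool_rot: [0.713, 0.701, 0.0, 0.001]
ft_force: [0.1, -0.0, -0.2]
grip_width: 0.0254
grip_force: 34.9
t15.27 at [58.3 -9.7 31.9] psi 91.0 tilt [ 0.001 -0.001] grip 25.4 F [ 0.1 -0.  -0.2] ->  [-10.3  -3.5   3.9] roll 1.0
```

```bash
python3 -m creep '[{"translation":[-8,0,2],"roll":0,"gripper":20},{"translation":[-8,0,4],"roll":0,"gripper":20},{"translation":[-8,0,4],"roll":0,"gripper":20},{"translation":[-8,0,4],"roll":0,"gripper":42},{"translation":[-8,0,4],"roll":0,"gripper":42}]' 
python3 -m creep '[{"translation":[0,0,0],"roll":0,"gripper":42},{"translation":[0,0,-10],"roll":0,"gripper":42},{"translation":[0,0,-50],"roll":0,"gripper":42},{"translation":[0,0,-90],"roll":0,"gripper":42},{"translation":[0,0,-130],"roll":0,"gripper":42}]' 
python3 -c "
from h import *
from rig import viewer
go(ST,0,-160,160,0)
im=viewer.camera('top'); cv2.imwrite('pics/top1.png',im); i=viewer.camera_info('top')
for t in('handle_a','nut1'):
  for d in viewer.recognise('top',t):
    b=d['bbox']; c=[(b[0]+b[2]/2,b[1]+b[3]/2)]; print(t,np.round(b),round(d['p'],2),'tray',inv(TR,at_z(i,c,.018))[0].round(3),'stand',inv(ST,at_z(i,c,.09))[0].round(3))
"
```

```text
time: 15.68
position: [0.5646, -0.3332, 0.0276]
tool_rot: [0.713, 0.701, 0.0, 0.0]
ft_force: [0.4, 1.0, -0.7]
grip_width: 0.0327
grip_force: 0.0
time: 16.1
position: [0.564, -0.3326, 0.1585]
tool_rot: [0.713, 0.701, -0.0, -0.001]
ft_force: [1.0, -0.7, -0.2]
grip_width: 0.042
grip_force: 0.0
t16.10 at [  28.5 -352.9  158.5] psi 88.1 tilt [-0.001  0.001] grip 42.0 F [ 1.  -0.7 -0.2] ->  [191.8 -34.8  -1.3] roll 88.1
handle_a [426. 234.  27.   9.] 0.68 tray [0.06  0.007 0.018] stand [ 0.025 -0.313  0.09 ]
handle_a [422. 290.   5.  13.] 0.43 tray [-0.056  0.033  0.018] stand [-0.082 -0.284  0.09 ]
nut1 [269. 164.  15.  20.] 0.63 tray [0.176 0.341 0.018] stand [ 0.149 -0.008  0.09 ]
nut1 [297. 207.  18.  14.] 0.44 tray [0.098 0.275 0.018] stand [ 0.073 -0.065  0.09 ]
```

```bash
python3 -m creep '[{"translation":[38,-7,-15],"roll":7,"gripper":36},{"translation":[76,-14,-20],"roll":14,"gripper":36},{"translation":[114,-21,-20],"roll":21,"gripper":36},{"translation":[152,-28,-20],"roll":28,"gripper":36},{"translation":[190,-35,-20],"roll":35,"gripper":36}]' >/dev/null
python3 -m creep '[{"translation":[0,0,0],"roll":7,"gripper":36},{"translation":[0,0,0],"roll":14,"gripper":36},{"translation":[0,0,0],"roll":21,"gripper":36},{"translation":[0,0,0],"roll":28,"gripper":36},{"translation":[0,0,0],"roll":35,"gripper":36}]' >/dev/null
python3 -m creep '[{"translation":[0,0,0],"roll":7,"gripper":36},{"translation":[0,0,0],"roll":14,"gripper":36},{"translation":[0,0,0],"roll":18,"gripper":36},{"translation":[0,0,0],"roll":18,"gripper":36}]' >/dev/null
python3 -c "
from h import *
from rig import viewer
go(ST,0,-160,97,0)
im=viewer.camera('side'); cv2.imwrite('pics/side1.png',im[140:400,180:480])
s=cv2.resize(im[140:400,180:480],None,fx=2,fy=2)
i=wrist(); w=viewer.camera('wrist')
for u in proj(i,T(ST,[[-.055,-.16,.097],[0,-.16,.097],[.055,-.16,.097]])):
    print(u.round()); cv2.circle(w,tuple(int(v) for v in u),3,(0,0,255),-1)
w=cv2.resize(w[:,:],(347,260)); c=np.zeros((520,800,3),np.uint8); c[:,:600]=s; cv2.imwrite('pics/s1.png',np.hstack([s[:,:450],cv2.copyMakeBorder(w,0,260,0,0,cv2.BORDER_CONSTANT)]))
"
```

```text
t17.42 at [  -0.7 -161.7  176. ] psi 0.1 tilt [-0.003  0.001] grip 36.1 F [-0.3  1.1  0.1] ->  [ 0.9 -1.6 79. ] roll 0.1
[317. 338.]
[317. 252.]
[318. 155.]
```

View pics/s1.png

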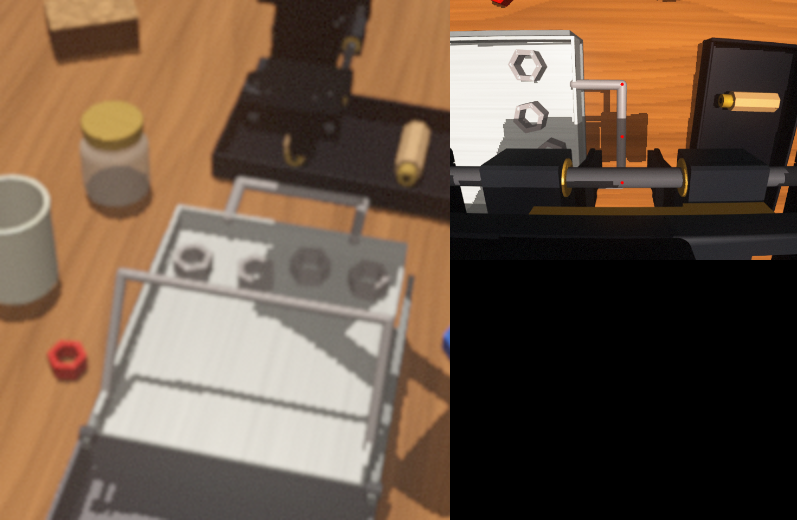

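Both handles lie in the black tray, one at (410,150) and the other behind the gripper at (290,150) and in the wrist inset. The four nuts are still in the pan, and the bar marks sit on the bar. Now I pinch the bar.

```bash
python3 -m creep '[{"translation":[1,-1.5,25],"roll":0,"gripper":36},{"translation":[1,-1.5,50],"roll":0,"gripper":36},{"translation":[1,-1.5,68],"roll":0,"gripper":36},{"translation":[1,-1.5,76],"roll":0,"gripper":36},{"translation":[1,-1.5,79],"roll":0,"gripper":36}]' >/dev/null
python3 -m creep '[{"translation":[0,0,0],"roll":0,"gripper":5},{"translation":[0,0,0],"roll":0,"gripper":5},{"translation":[0,0,0],"roll":0,"gripper":5},{"translation":[0,0,0],"roll":0,"gripper":5},{"translation":[0,0,0],"roll":0,"gripper":5}]' 40
python3 -m creep '[{"translation":[0,0,0],"roll":0,"gripper":5},{"translation":[0,0,0],"roll":0,"gripper":5}]' 40
python3 -c "
from h import *
go(ST,0,-160,97,0)"
```

```text
time: 18.35
position: [0.534, -0.1393, 0.099]
tool_rot: [1.0, 0.008, 0.001, -0.002]
ft_force: [3.4, 12.6, 4.0]
grip_width: 0.011
grip_force: 6.0
time: 18.52
position: [0.534, -0.1386, 0.099]
tool_rot: [1.0, 0.008, 0.001, -0.002]
ft_force: [2.3, 8.7, 2.7]
grip_width: 0.0087
grip_force: 40.0
t18.52 at [   1.8 -158.4   99. ] psi -0.0 tilt [0.002 0.004] grip 8.7 F [2.3 8.7 2.7] ->  [-1.8  1.7  2. ] roll -0.0
```

```bash
python3 -m creep '[{"translation":[0,-2.4,-13.7],"roll":0,"gripper":5},{"translation":[0,-4.6,-27.3],"roll":0,"gripper":5},{"translation":[0,-7.4,-40.8],"roll":0,"gripper":5},{"translation":[0,-10.9,-54.2],"roll":0,"gripper":5},{"translation":[0,-15,-67.4],"roll":0,"gripper":5}]' 45
cat >> h.py <<'E'
def pan(a):
    "stand y,z (mm) of the bar at pan angle a, measured angle now, and the rows' shift to a"
    from rig import telemetry
    o=telemetry.get_obs(); p=inv(ST,[o["position"]])[0]*1e3; print("angle now %.3f R %.1f"%(np.arctan2(p[2]-75,115-p[1])-np.arctan2(22,275),np.hypot(p[2]-75,115-p[1])),"grip",o["grip_width"].round(4),"F",o["ft_force"].round(1))
    for b in a: go(ST,0,115-275*np.cos(b)+22*np.sin(b),75+22*np.cos(b)+275*np.sin(b),0)
E
python3 -c "
from h import *
pan([.3,.35,.4])"
```

```text
time: 18.93
position: [0.5339, -0.125, 0.1659]
tool_rot: [1.0, 0.009, 0.001, -0.001]
ft_force: [3.4, 2.7, -5.3]
grip_width: 0.009
grip_force: 45.0Traceback (most recent call last):
  File "<string>", line 3, in <module>
    pan([.3,.35,.4])
    ~~~^^^^^^^^^^^^^
  File "h.py", line 41, in pan
    o=telemetry.get_obs(); p=inv(ST,[o["position"]])[0]*1e3; print("angle now %.3f R %.1f"%(np.arctan2(p[2]-75,115-p[1])-np.arctan2(22,275),np.hypot(p[2]-75,115-p[1])),"grip",o["grip_width"].round(4),"F",o["ft_force"].round(1))
                                                                                                                                                                               ^^^^^^^^^^^^^^^^^^^^^
AttributeError: 'float' object has no attribute 'round'
```

```bash
sed -i 's/o\["grip_width"\].round(4)/round(float(o["grip_width"]),4)/' h.py
python3 -m creep '[{"translation":[0,-2.8,-7.7],"roll":0,"gripper":5},{"translation":[0,-5.8,-15.4],"roll":0,"gripper":5},{"translation":[0,-9.1,-23],"roll":0,"gripper":5},{"translation":[0,-12.6,-30.5],"roll":0,"gripper":5},{"translation":[0,-16.3,-38],"roll":0,"gripper":5}]' 45 >/dev/null
python3 -c "
from h import *
pan([.45,.5])"
```

```text
angle now 0.405 R 275.9 grip 0.0087 F [ 5.5  4.1 -6.5]
t19.35 at [   2.  -129.1  203.7] psi 0.1 tilt [0.002 0.   ] grip 8.7 F [ 5.5  4.1 -6.5] ->  [ -2.   -6.1 -10.7] roll 0.1
t19.35 at [   2.  -129.1  203.7] psi 0.1 tilt [0.002 0.   ] grip 8.7 F [ 5.5  4.1 -6.5] ->  [ -1.9 -13.3 -22.5] roll 0.1
```

```bash
python3 -m creep '[{"translation":[0,-1.3,-2.4],"roll":0,"gripper":5},{"translation":[0,-2.6,-4.8],"roll":0,"gripper":5},{"translation":[0,-4,-7.2],"roll":0,"gripper":5},{"translation":[0,-5.3,-9.6],"roll":0,"gripper":5},{"translation":[0,-6.7,-12],"roll":0,"gripper":5}]' 45 >/dev/null
python3 -m creep '[{"translation":[0,-1.4,-2.3],"roll":0,"gripper":5},{"translation":[0,-2.8,-4.7],"roll":0,"gripper":5},{"translation":[0,-4.3,-7],"roll":0,"gripper":5},{"translation":[0,-5.7,-9.4],"roll":0,"gripper":5},{"translation":[0,-7.2,-11.7],"roll":0,"gripper":5}]' 45 >/dev/null
cat >> h.py <<'E'
def nuts():
    from rig import viewer
    viewer.camera('side'); print("side nuts",[(np.round(d['bbox']).astype(int).tolist(),round(d['p'],2)) for d in viewer.recognise('side','nut1')])
E
python3 -c "
from h import *
pan([.55]); nuts()"
```

```text
angle now 0.503 R 276.6 grip 0.0087 F [ 4.6  0.6 -5.2]
t20.18 at [   2.1 -116.   227.1] psi 0.1 tilt [ 0.002 -0.001] grip 8.7 F [ 4.6  0.6 -5.2] ->  [ -2.1  -8.  -10.4] roll 0.1
side nuts [([354, 241, 24, 24], 0.84), ([260, 234, 20, 27], 0.71), ([400, 300, 21, 24], 0.68), ([319, 234, 29, 22], 0.67), ([294, 241, 20, 26], 0.66)]
```

```bash
python3 -m creep '[{"translation":[0,-1.5,-2.3],"roll":0,"gripper":5},{"translation":[0,-3,-4.6],"roll":0,"gripper":5},{"translation":[0,-4.6,-6.9],"roll":0,"gripper":5},{"translation":[0,-6.2,-9.2],"roll":0,"gripper":5},{"translation":[0,-7.8,-11.4],"roll":0,"gripper":5}]' 45 >/dev/null
python3 -c "
from h import *
nuts()"
python3 -m creep '[{"translation":[0,-1.6,-2.2],"roll":0,"gripper":5},{"translation":[0,-3.3,-4.4],"roll":0,"gripper":5},{"translation":[0,-5,-6.6],"roll":0,"gripper":5},{"translation":[0,-6.7,-8.8],"roll":0,"gripper":5},{"translation":[0,-8.4,-11],"roll":0,"gripper":5}]' 45 >/dev/null
python3 -c "
from h import *
pan([.65]); nuts()"
```

```text
side nuts [([402, 300, 19, 22], 0.85), ([310, 285, 25, 27], 0.8), ([247, 284, 21, 25], 0.7), ([203, 313, 20, 17], 0.54), ([347, 292, 19, 26], 0.49), ([282, 291, 21, 26], 0.47)]
angle now 0.603 R 277.3 grip 0.0086 F [ 5.2  0.2 -3.8]
t21.22 at [   2.2 -100.1  249.9] psi 0.1 tilt [ 0.003 -0.002] grip 8.6 F [ 5.2  0.2 -3.8] ->  [-2.2 -9.5 -9.1] roll 0.1
side nuts [([218, 422, 22, 32], 0.83), ([314, 445, 25, 28], 0.82), ([285, 440, 30, 27], 0.78), ([202, 313, 20, 17], 0.75), ([251, 430, 21, 30], 0.66), ([401, 303, 19, 20], 0.56), ([221, 190, 165, 194], 0.29)]
```

```bash
python3 -m creep '[{"translation":[0,0,0],"roll":0,"gripper":5},{"translation":[0,0,0],"roll":0,"gripper":5},{"translation":[0,0,0],"roll":0,"gripper":5}]' 45 
python3 -c "
from h import *
from rig import viewer
pan([.5,.4]); nuts(); cv2.imwrite('pics/s2.png',viewer.camera('side'))"
```

```text
time: 21.57
position: [0.5335, -0.0804, 0.2499]
tool_rot: [1.0, 0.009, 0.001, 0.001]
ft_force: [6.6, 1.0, -3.7]
grip_width: 0.0085
grip_force: 45.0
angle now 0.603 R 277.3 grip 0.0085 F [ 6.6  1.  -3.7]
t21.57 at [   2.2 -100.2  249.9] psi 0.1 tilt [ 0.003 -0.001] grip 8.5 F [ 6.6  1.  -3.7] ->  [-2.3 15.6 23.8] roll 0.1
t21.57 at [   2.2 -100.2  249.9] psi 0.1 tilt [ 0.003 -0.001] grip 8.5 F [ 6.6  1.  -3.7] ->  [-2.4 29.5 47.6] roll 0.1
side nuts [([220, 423, 20, 29], 0.94), ([250, 430, 23, 28], 0.8), ([204, 313, 19, 17], 0.72), ([398, 301, 22, 23], 0.72), ([284, 442, 29, 24], 0.59), ([325, 196, 14, 21], 0.48), ([376, 202, 21, 26], 0.39)]
```

View pics/s2.png

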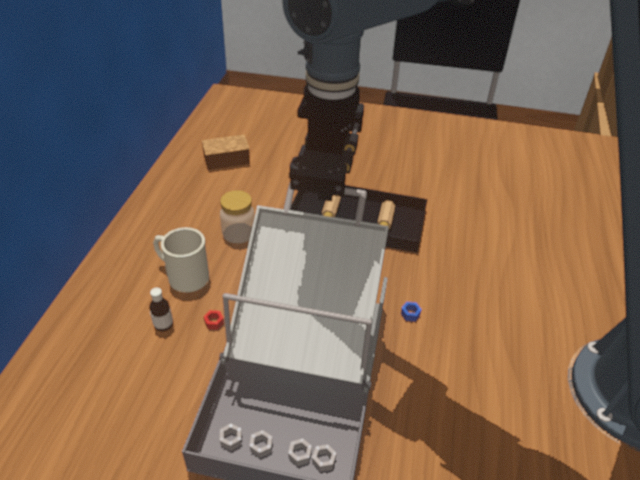

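All four nuts rest in the grey box at rows 435–458, and both handles are in the tray at (330,207) and (386,215). Now I lower the pan along its arc.

```bash
python3 -m creep '[{"translation":[0,6.7,8.8],"roll":0,"gripper":5},{"translation":[0,13.2,17.8],"roll":0,"gripper":5},{"translation":[0,19.1,27],"roll":0,"gripper":5},{"translation":[0,24.8,36.5],"roll":0,"gripper":5},{"translation":[0,30.1,46.1],"roll":0,"gripper":5}]' 45 >/dev/null
python3 -m creep '[{"translation":[0,4.9,9.9],"roll":0,"gripper":5},{"translation":[0,9.4,20],"roll":0,"gripper":5},{"translation":[0,13.5,30.3],"roll":0,"gripper":5},{"translation":[0,17.2,40.6],"roll":0,"gripper":5},{"translation":[0,20.4,51.2],"roll":0,"gripper":5}]' 45 >/dev/null
python3 -m creep '[{"translation":[0,2.9,10.7],"roll":0,"gripper":5},{"translation":[0,5.3,21.4],"roll":0,"gripper":5},{"translation":[0,7.3,32.3],"roll":0,"gripper":5},{"translation":[0,8.8,43.2],"roll":0,"gripper":5},{"translation":[0,9,47],"roll":0,"gripper":5}]' 45
python3 -c "
from h import *
pan([0])"
```

```text
time: 22.97
position: [0.5338, -0.1386, 0.1033]
tool_rot: [1.0, 0.008, 0.0, -0.002]
ft_force: [4.4, 6.2, 16.4]
grip_width: 0.0083
grip_force: 45.0
angle now 0.023 R 274.8 grip 0.0083 F [ 4.4  6.2 16.4]
t22.97 at [   1.6 -158.3  103.3] psi -0.0 tilt [0.    0.003] grip 8.3 F [ 4.4  6.2 16.4] ->  [-1.6  1.7  6.3] roll -0.0
```

```bash
python3 -m creep '[{"translation":[0,0,0],"roll":0,"gripper":5},{"translation":[0,0,0],"roll":0,"gripper":5},{"translation":[0,0,1.5],"roll":0,"gripper":5},{"translation":[0,0,1.5],"roll":0,"gripper":5}]' 45
python3 -c "
from h import *
from rig import viewer
pan([0])
im=viewer.camera('side'); i=viewer.camera_info('side')
L=lambda a,P:[[x,.115-(.115-y)*np.cos(a)+(z-.075)*np.sin(a),.075+(z-.075)*np.cos(a)+(.115-y)*np.sin(a)] for x,y,z in P]
for a in(0,.03): print(a,proj(i,T(ST,L(a,[[.1,-.115,.101],[-.1,-.115,.101]]))).round(1).tolist())
w=cv2.imread('pics/side0.png'); r=(slice(225,275),slice(255,395)); d=cv2.absdiff(im,w)[r].max(2); print('diff',d.mean().round(1))
cv2.imwrite('pics/s3.png',cv2.resize(np.vstack([im[220:290,240:400],w[220:290,240:400]]),None,fx=4,fy=4,interpolation=cv2.INTER_CUBIC))"
```

```text
time: 23.3
position: [0.5337, -0.1386, 0.1033]
tool_rot: [1.0, 0.009, 0.0, -0.001]
ft_force: [4.6, 5.6, 0.4]
grip_width: 0.0085
grip_force: 45.0
angle now 0.023 R 274.8 grip 0.0085 F [4.6 5.6 0.4]
t23.30 at [   1.4 -158.3  103.3] psi 0.0 tilt [0.    0.002] grip 8.5 F [4.6 5.6 0.4] ->  [-1.4  1.7  6.3] roll 0.0
0 [[269.2, 241.9], [384.4, 260.0]]
0.03 [[269.0, 239.2], [384.8, 257.4]]
diff 25.7
```

View pics/s3.png

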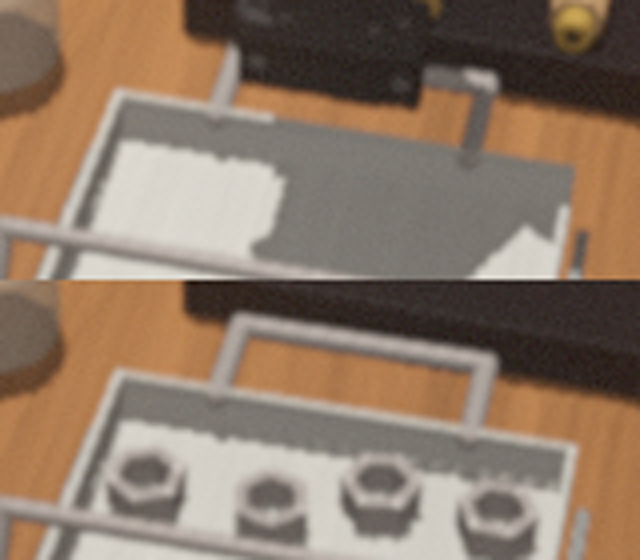

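```bash
python3 -m creep '[{"translation":[0,0,1],"roll":0,"gripper":5},{"translation":[0,0,2],"roll":0,"gripper":5},{"translation":[0,0,3],"roll":0,"gripper":5},{"translation":[0,0,3],"roll":0,"gripper":5}]' 45
python3 -m creep '[{"translation":[0,0,0],"roll":0,"gripper":5}]' 45
```

```text
time: 23.68
position: [0.5338, -0.1386, 0.1031]
tool_rot: [1.0, 0.009, 0.001, -0.001]
ft_force: [1.0, 6.3, 19.3]
grip_width: 0.0086
grip_force: 45.0
time: 23.77
position: [0.5338, -0.1386, 0.1031]
tool_rot: [1.0, 0.009, 0.001, -0.001]
ft_force: [0.0, 6.1, 18.6]
grip_width: 0.0087
grip_force: 45.0
```

The pan's corners coincide with the starting picture (118,92), and the bar now pushes back at 19 N, so the pan rests on its stand. Releasing.

```bash
python3 -m creep '[{"translation":[0,0,-2],"roll":0,"gripper":5},{"translation":[0,0,-2],"roll":0,"gripper":15},{"translation":[0,0,-2],"roll":0,"gripper":36},{"translation":[0,0,-2],"roll":0,"gripper":36},{"translation":[0,0,-2],"roll":0,"gripper":36}]' 10
python3 -m creep '[{"translation":[0,0,-2],"roll":0,"gripper":36},{"translation":[0,0,-15],"roll":0,"gripper":36},{"translation":[0,0,-40],"roll":0,"gripper":36},{"translation":[0,0,-75],"roll":0,"gripper":36},{"translation":[0,0,-110],"roll":0,"gripper":36}]' 
python3 -m creep '[{"translation":[0,0,-20],"roll":0,"gripper":36},{"translation":[0,0,-20],"roll":0,"gripper":36},{"translation":[0,0,-20],"roll":0,"gripper":36},{"translation":[0,0,-20],"roll":0,"gripper":36}]' 
python3 -c "
from h import *
from rig import viewer
go(ST,0,-160,220,0); nuts()
im=cv2.imread('pics/side0.png'); n=viewer.camera('side')
# pan shift against the start picture: template of the wall corners
for x,y in((255,240),(370,262)):
    t=im[y-12:y+12,x-5:x+25]; s=n[y-20:y+20,x-13:x+33]; m=cv2.matchTemplate(s,t,cv2.TM_CCOEFF_NORMED); print('shift',np.subtract(cv2.minMaxLoc(m)[3],8),m.max().round(2))
for t in('handle_a','mug','jar','glue'):print(t,[(np.round(d['bbox']).astype(int).tolist(),round(d['p'],2)) for d in viewer.recognise('side',t)])
"
```

```text
time: 24.18
position: [0.5323, -0.1394, 0.1021]
tool_rot: [1.0, 0.009, -0.001, -0.0]
ft_force: [-0.2, -0.5, -0.4]
grip_width: 0.0274
grip_force: 0.0
time: 24.6
position: [0.5323, -0.139, 0.2129]
tool_rot: [1.0, 0.009, -0.002, -0.001]
ft_force: [-0.2, 0.1, -0.6]
grip_width: 0.036
grip_force: 0.0
time: 24.93
position: [0.5325, -0.1389, 0.2318]
tool_rot: [1.0, 0.009, -0.001, -0.0]
ft_force: [-0.1, -0.4, 0.2]
grip_width: 0.036
grip_force: 0.0
t24.93 at [ 2.000e-01 -1.586e+02  2.318e+02] psi 0.1 tilt [-0.002  0.001] grip 36.0 F [-0.1 -0.4  0.2] ->  [-0.2  1.4 11.8] roll 0.1
side nuts [([284, 440, 32, 27], 0.94), ([219, 419, 22, 32], 0.91), ([202, 314, 19, 16], 0.79), ([398, 301, 22, 23], 0.79), ([249, 432, 23, 26], 0.71), ([313, 443, 25, 27], 0.63), ([153, 231, 58, 58], 0.56)]
shift [0 0] 1.0
shift [ 0 -1] 0.67
handle_a [([325, 195, 14, 29], 0.71)]
mug [([219, 422, 21, 28], 0.59), ([156, 229, 55, 62], 0.58), ([183, 357, 186, 123], 0.34)]
jar [([221, 192, 33, 53], 0.96)]
glue [([147, 286, 25, 44], 0.96)]
```

The pan is level with no shift, all four nuts are in the box, the bystanders have not moved and the gripper is clear. Handing in.

```bash
python3 -c "
from rig import hand_in; print(hand_in())"
```

```text
the job is handed in; nothing more can be done
None
```

I handed the job in after about 25 s of robot time: both handles are in the black tray, all four nuts are in the grey box, the pan is back level on its stand, and the mug, jar and glue bottle have not moved; `hand_in()` returned no verdict.

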